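# Bring the dish carrier into the viewing station and hold its cover at the set angle

## Robot

A 6-joint arm with a two-finger parallel gripper is mounted at the origin on a cart in front of the work surface, level with it; the furniture and walls round the work are solid. World frame = base frame: x ahead of the robot, y to its left, z up, the work surface at z = 0. Lengths are in m, angles in degrees, forces in N, time in s.
With the tool pointing down it reaches from about 0.35 to 0.775 m from the base axis. Payload 7.3 kg.
Tool frame: the origin (TCP) lies on the centre line of the jaws, within the pads' length; the fingertips stand ctrl.tip_reach ahead of it and the grasp point (between the pads) lies 6 mm ahead of it (ctrl.tip_reach is the distance from the TCP to the fingertips, in m); x points along the fingers, z is the direction in which the jaws open and shut, and the axes are right-handed (so a half turn about x gives the same grasp; the last joint's range is limited). The gripper opens to 92 mm and grips with 3 to 60 N. Pads are 19 mm wide; open, the fingers measure 130 mm over their backs; the gripper's body (75 mm by 190 mm) begins 47 mm behind the grasp point.
Start: joints at [62.796, 19.595, 87.324, -0, 73.075, -8.365], TCP at [0.17, 0.497, 0.223] pointing down, gripper open.
Joint ranges: [-145.02, 145.02], [-44.19, 115.74], [2.07, 154.8], [-57.11, 237.11], [16.16, 152.29], [-177.93, 177.93]. Speed limits (degrees/s): [147.25, 147.25, 180, 180, 180, 180].

## Interface

Orientations are given as [roll, pitch, yaw] about the fixed x, y, z axes, in that order (R = Rz(yaw) Ry(pitch) Rx(roll)).
In Python, from plant import monitor, snapshot, camera_params, close_job, ctrl gives the robot as it stands.
- The arm moves only by the tool play_rows, never from a script. Its argument "steps" is a list of rows, each an object of numbers: "ax", "ay", "az": the turn, a rotation vector about the tool's x, y, z in degrees; "tx", "ty", "tz": the shift along the tool's x, y, z in m; "hand": the finger opening in m, from 0 to 0.0918. A call has exactly 10 rows; each row shifts and turns the commanded pose from where the row before left it, along the tool's axes as they then stand; what a row does not reach is not made up. A row lasts 1/8 s, in which the tool goes at most 62.5 mm and 10.7 degrees, less where a joint would pass 70% of its speed; a pose out of reach is approached as far as the arm can. A call is refused whole if a number of a shift passes 0.0625 or a number of a turn 10.7, either way. A call with a gripper value outside its range is refused whole. The fingers move at their own pace and stop on an object; the grip force is fixed at half the most. Time passes only in rows, so rows that do not move let the fingers close, or fill a call up. It gives the time, the measured TCP pose, the force and the opening at its end, in the units of the state.
- monitor.get_obs(): the state, without advancing time (a new reading comes with each control period).
- snapshot(name): name is "side" or "top" or "wrist"; returns (picture, depth): 480x640x3 uint8, blue, green, red; 480x640 float32, m along the optical axis (not along the pixel's ray), 0 where there is no reading.
- camera_params(name): a dict with "K" (3x3 intrinsics, pixels), "dist_coeffs" ([k1, k2, p1, p2, k3] as OpenCV has them; the pictures are not rectified), "pose" (4x4, takes a point from camera to world coordinates). Camera axes: x right, y down, z forward; pixel columns grow to the right and rows downward; lengths in m; the calibration is good to about 2 mm. A picture is of the moment at which its call begins: read the wrist's pose just before it. camera_params takes no time and is no camera call; for the wrist camera it gives the pose at the moment of the call.
- close_job(): hands the job in, once; it reports no verdict.
The state is a dict: "clock": time; "qpos": joint angles; "dq": joint speeds; "joint_torque": joint torques, N m; "eef_pos": TCP position; "eef_rot": TCP orientation; "ft_force": force on the tool from outside, world axes, zero at the start; "ft_torque": the same for the moment, N m; "width": finger opening in m.
Only numpy, scipy, OpenCV 4.12 (cv2) and the standard library are available. Lean on these libraries where they do the work, as an engineer would, in place of code of your own. Each camera call takes 0.05 s, during which the arm holds its last target. There are 200 camera calls.

## Task

On the small viewing stand, push the dish carrier along its rail by the upright post on its tail until it clicks into the notch of the station under the shut cover. Then lift the cover by its handle until it is in line with the index arm set beside it, and keep it there: the cover falls shut by itself, so finish while still holding it steady at that angle with the gripper. Do not lift the cover before the carrier is seated, do not move the index arm, and leave the two small jars, the carton and pink bottle where they are.

Things in the scene. Friction and masses are not known exactly. Their poses are not given: they have to be found in the camera images.
- stand: Grey viewing stand fixed to the worktop. Origin on the worktop below the station where the carrier belongs; +x away from the robot, +y left along the rail (line x=0) to the loading end. Base x -70..100, y -125..240, 10 high. Cover rests at x -60, y +-57, 87 high; hinge towers x 88, y +-45, 96 high; quadrant rod (arc of 120 radius round the hinge, tick every 10 degrees) at y -90. All mm.
- carrier (a joint): Dish carrier on its rail, m: 0 at the left (loading) end, grows along the stand's -y. At 0.160 a sprung plunger drops between two ribs and centres the carrier in the station, by itself from within 4 mm; the ribs are met at 0.148. The rail goes on to a stop at 0.190, so it can be pushed too far. Starts at 0 to 0.06. Slides with about 1 N; into or out of the notch takes about 4 N.
- post (a point): On the axis of the upright round steel post (16 mm diameter, top 95 mm, lower end 37 mm above the worktop), 75 mm above the worktop. It stands on the tail bar (top at 32 mm) 150 mm from the carrier's centre to the stand's +y, so in the station it is at x 0, y +150 mm, 85 mm left of the cover. Axes as the stand's. Carrier: aluminium plate 74x110 mm with a clear dish nested in it, 47 mm high.
- cover (a joint): Angle of the viewing cover, rad: 0 shut and level, grows as its front edge and handle rise and swing back; stop at 1.4. Hinge line along the stand's y, 90 mm above the worktop at x +85 mm. Aluminium plate 142x130x4 mm, 0.35 to 0.7 kg with handle, nearly free hinge: it falls shut when let go.
- handle (a point): Centre of the cover's handle: black cross-bar, 18 mm diameter, 30 mm long along the stand's y, on a 12 mm wide neck, 200 mm from the hinge line, 45 mm in front of the cover's edge. Shut: x -115, y 0, 90 mm high. Taken from above across its 30 mm length it turns between the fingers, so the gripper can stay pointing down. Axes turn with the cover: -x from hinge to handle, z normal to the cover.
- cover_hinge (a point): Point on the hinge line of the cover in the middle of its width, 90 mm above the worktop. Axes as the stand's.
- index (a joint): Angle of the index arm, rad, about the same hinge line and counted like the cover's: the angle at which the cover has to be held. Clamped (stiff), set between 0.5 and 0.95.
- index_tip (a point): Centre of the round end (16 mm disc) of the index arm, a slim steel bar, 10 mm wide, 158 mm long from the hinge line, right of the cover at y -98 mm of the stand's frame, with a small black clamp screw at the quadrant rod. Axes turn with the arm: -x from hinge line to tip, z normal to the direction in which the cover has to lie.
- jar: Small round screw-lid jar of white powder, white lid, 47 mm diameter, 37 mm high, origin under its centre; bystander, right of the stand.
- cup: Small clear round jar, 40 mm diameter, 24 mm high, origin under its centre; bystander, in front of the rail.
- carton: Small flat printed carton, 55 x 88 x 20 mm, origin under its centre; bystander.
- wash_pink0: Pink bottle with a screw cap, 68 x 69 x 150 mm, to the right of the stand, origin under its centre; bystander.

How it is judged:
By the outcome, as a careful person would: the job done as asked, in the order asked, and still so for the second after the job is handed in, while the arm keeps its last pose, push and grip.
It also fails if it takes over 51 s, if anything falls off the work surface, if the arm or the gripper's body presses on something with over 40 N, if the wrist force passes 120 N, or if a joint passes its speed limit or range.

## Working session

There is one attempt and no reset: what is moved stays moved. The work goes in short steps, Python scripts to look and compute and a tool call to move; the robot and the scene stay as the last step left them, time stands still between calls to the robot, and variables do not carry over. Pictures are saved under pics/ and viewed, about 8 in all and at most 12, crops included, and the job is handed in when it is done.

Besides the shell and the picture viewer there is one more tool, called after "Call:" as name(argument=value, ...) on one line, values as JSON. play_rows: Moves the arm, as the interface text tells. Its arguments: {"type":"object","properties":{"steps":{"type":"array","items":{"type":"object","properties":{"ax":{"type":"number"},"ay":{"type":"number"},"az":{"type":"number"},"tx":{"type":"number"},"ty":{"type":"number"},"tz":{"type":"number"},"hand":{"type":"number"}}}}},"required":["steps"]}

```bash
mkdir -p pics; ls
python3 - <<'E'
from plant import monitor, snapshot, camera_params, ctrl
import cv2, numpy as np
print(monitor.get_obs(), ctrl.tip_reach)
for n in ("side","top"):
    im,d=snapshot(n); cv2.imwrite(f"pics/{n}0.png",im); np.save(f"pics/{n}0.npy",d)
    p=camera_params(n); print(n,p["K"],p["dist_coeffs"],p["pose"])
E
```

```text
pics
{'clock': 0.0, 'qpos': array([ 6.27962239e+01,  1.96369506e+01,  8.73761973e+01,  2.32726512e-04,
        7.30752341e+01, -8.36321253e+00]), 'dq': array([ 0.10389018, -0.03735573,  0.04970356, -0.12876257,  0.00921028,
        0.01953123]), 'joint_torque': array([ 1.36803224e-03, -4.31254506e+01, -2.44218206e+01,  7.18939933e-02,
        5.60230238e-02, -1.35536793e-04]), 'eef_pos': array([0.16931373, 0.49651821, 0.22254661]), 'eef_rot': array([ 171.49251962,   89.91161768, -117.3481119 ]), 'ft_force': array([ 0.53696057,  0.30193089, -0.34439079]), 'ft_torque': array([ 0.00055086,  0.0288184 , -0.01399824]), 'width': 0.09189986442775797} 0.025
side [[523.3075451    0.         324.34867428]
 [  0.         523.3075451  240.2427609 ]
 [  0.           0.           1.        ]] [-0.1455481  0.         0.         0.         0.       ] [[ 0.91989917 -0.19232978  0.3417525   0.13765496]
 [-0.39214829 -0.45623475  0.79879257 -0.87935887]
 [ 0.00228777 -0.86882628 -0.49511177  0.65617058]
 [ 0.          0.          0.          1.        ]]
top [[467.63744758   0.         319.10936147]
 [  0.         467.63744758 232.14193086]
 [  0.           0.           1.        ]] [-0.04514595  0.          0.          0.          0.        ] [[-1.79868810e-02 -9.94483575e-01  1.03338720e-01  4.01457058e-01]
 [-9.99837854e-01  1.78017467e-02 -2.71359870e-03  3.01196011e-02]
 [ 8.59019629e-04 -1.03370773e-01 -9.94642521e-01  1.19982558e+00]
 [ 0.00000000e+00  0.00000000e+00  0.00000000e+00  1.00000000e+00]]
```

View pics/top0.png

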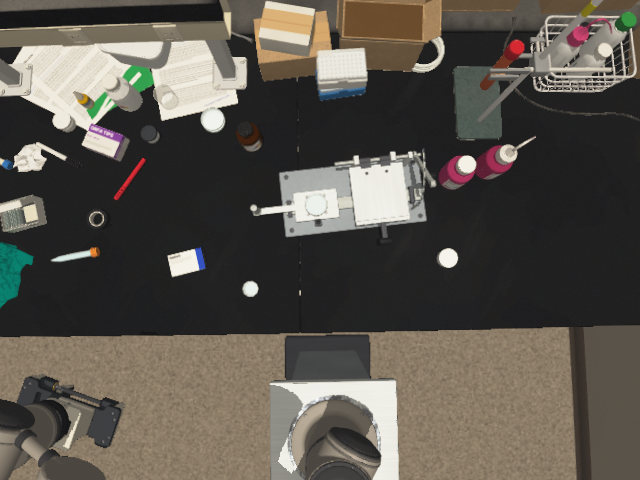

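View pics/side0.png

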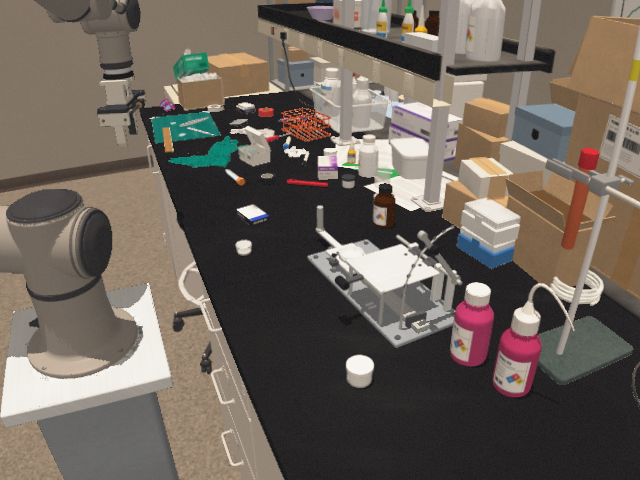

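The top view shows the stand base from about (280,172) to (427,220), with the post top near (254,209), the carrier near (316,205), the cover near (380,193) and the handle near (386,237). The index arm is on the right at about (425,170). The side view agrees: the cover is shut, and the arm and quadrant stand in front of the cover at about (425,270).

```bash
cat > h.py <<'E'
import cv2, numpy as np
from plant import monitor, snapshot, camera_params
def cloud(d,p):
    v,u=np.mgrid[0:480,0:640]
    uv=np.stack([u,v],-1).reshape(-1,1,2).astype(float)
    n=cv2.undistortPoints(uv,p["K"],np.array(p["dist_coeffs"])).reshape(480,640,2)
    P=np.dstack([n*d[...,None],d])
    T=p["pose"]; return P@T[:3,:3].T+T[:3,3]
def ray(uv,p):
    n=cv2.undistortPoints(np.array(uv,float).reshape(-1,1,2),p["K"],np.array(p["dist_coeffs"])).reshape(-1,2)
    T=p["pose"]; r=np.c_[n,np.ones(len(n))]@T[:3,:3].T
    return T[:3,3],r
def onplane(uv,z,p):
    o,r=ray(uv,p); return o+r*((z-o[2])/r[:,2])[:,None]
def proj(X,p):
    T=np.linalg.inv(p["pose"]); X=np.atleast_2d(X).astype(float)
    return cv2.projectPoints(X,cv2.Rodrigues(T[:3,:3])[0],T[:3,3],p["K"],np.array(p["dist_coeffs"]))[0].reshape(-1,2)
E
python3 - <<'E'
from h import *
out=[]
for n,(a,b,c,e) in {"top":(240,140,440,260),"side":(300,190,480,350)}.items():
    p=camera_params(n); d=np.load(f"pics/{n}0.npy"); im=cv2.imread(f"pics/{n}0.png")
    C=cloud(d,p); Z=C[...,2]
    sub=np.zeros((480,640),bool); sub[b:e,a:c]=1
    print(n,"table z",np.median(Z[300:320,300:400]) )
    for nm,lo,hi in (("base",.004,.016),("cover",.083,.1)):
        m=(sub&(Z>lo)&(Z<hi)&(im.min(2)>60)).astype(np.uint8)
        k,l,s,_=cv2.connectedComponentsWithStats(m)
        for i in np.argsort(-s[1:,4])[:3]+1:
            Q=C[l==i]; r=cv2.minAreaRect((Q[:,:2]*1000).astype(np.float32))
            print(n,nm,s[i],"rect mm",np.round(r[0],1),np.round(r[1],1),round(r[2],2),"z",Q[:,2].mean().round(4),"mean",Q.mean(0).round(4))
    cr=cv2.resize(im[b:e,a:c],None,fx=2.9,fy=2.9,interpolation=cv2.INTER_CUBIC)
    out.append(cr)
w=max(o.shape[1] for o in out)
f=np.vstack([cv2.copyMakeBorder(o,0,0,0,w-o.shape[1],0) for o in out]); print(f.shape)
cv2.imwrite("pics/crop0.png",cv2.resize(f,None,fx=.73,fy=.73,interpolation=cv2.INTER_AREA) if f.shape[0]>600 else f)
E
```

```text
top table z 0.0003051303930999838
top base [ 279  165   74   41 1793] rect mm [649.9  30.9] [ 88.2 189.4] 6.11 z 0.0101 mean [0.6571 0.033  0.0101]
top base [ 284  208   98   29 1198] rect mm [552.   -7.9] [ 63.8 248.1] 2.29 z 0.0101 mean [0.5448 0.0136 0.0101]
top base [402 158  20  34 407] rect mm [ 669.9 -216. ] [90.  45.7] 5.17 z 0.0102 mean [ 0.6688 -0.2164  0.0102]
top cover [ 335  152   77   86 3569] rect mm [ 611.3 -130.6] [210.3 179.4] 18.01 z 0.0925 mean [ 0.6147 -0.1171  0.0925]
top cover [251 205   7   7  39] rect mm [577.6 182.1] [15.  13.6] 44.26 z 0.094 mean [0.5771 0.1819 0.094 ]
top cover [412 151   9   8  32] rect mm [ 703.6 -209.1] [16.2 20.6] 24.06 z 0.0945 mean [ 0.7032 -0.2092  0.0945]
side table z 0.001615792246829617
side base [ 308  251  147   96 3812] rect mm [617.9 -61.7] [172.9 368.2] 5.45 z 0.0102 mean [ 0.6017 -0.1325  0.0102]
side base [410 190  35  21 336] rect mm [975.2 263.7] [112.1 135.6] 86.15 z 0.0079 mean [0.9496 0.2545 0.0079]
side base [353 240  28  15 204] rect mm [665.9  96.2] [42.8 66.7] 6.12 z 0.01 mean [0.6672 0.0943 0.01  ]
side cover [ 345  235   77   61 2323] rect mm [ 603.8 -112.6] [218.7 136.7] 18.4 z 0.0921 mean [ 0.5976 -0.1136  0.0921]
side cover [407 253  55  32 672] rect mm [ 678.7 -152.3] [112.4 106.5] 67.01 z 0.092 mean [ 0.6702 -0.162   0.092 ]
side cover [445 190  29  13 133] rect mm [942.6 113.7] [  9.5 105.7] 6.84 z 0.0922 mean [0.943  0.1101 0.0922]
(812, 580, 3)
```

Run:
```python
from h import *
Cs=[];I=[]
for n in ("top","side"):
    p=camera_params(n); d=np.load(f"pics/{n}0.npy"); C=cloud(d,p); im=cv2.imread(f"pics/{n}0.png")
    Cs.append(C[d>0]); I.append(im[d>0])
    X=Cs[-1]; c=I[-1]
    inb=(abs(X[:,0]-.62)<.13)&(abs(X[:,1]+.06)<.25)
    m=inb&(X[:,2]>.006)&(X[:,2]<.0135)&(c.min(1)>60)
    r=cv2.minAreaRect((X[m][:,:2]*1000).astype(np.float32)); print(n,"base",r)
    th=np.radians(r[2] if r[2]<45 else r[2]-90); R=np.array([[np.cos(th),-np.sin(th)],[np.sin(th),np.cos(th)]])
    o=np.array(r[0])/1000-R@[.015,.0575]; print("origin",o,"yaw",np.degrees(th))
    S=np.c_[(X[:,:2]-o)@R,X[:,2]]
    q=S[(abs(S[:,0])<.05)&(abs(S[:,1]-.27)<.1)&(S[:,2]>.06)&(S[:,2]<.11)]
    t=q[q[:,2]>.09]; print("post",len(q),q.mean(0),"top",len(t),t.mean(0) if len(t) else 0)
    q=S[(abs(S[:,0]+.115)<.02)&(abs(S[:,1])<.03)&(S[:,2]>.07)&(S[:,2]<.12)]
    print("handle",len(q),q.mean(0),q.min(0),q.max(0))
    q=S[(abs(S[:,0]-.02)<.04)&(abs(S[:,1])<.1)&(S[:,2]>.085)&(S[:,2]<.11)]
    print("cover y pct",np.percentile(q[:,1],[.5,5,50,95,99.5]),q.mean(0))
    q=S[(S[:,1]<-.08)&(S[:,1]>-.115)&(S[:,2]>.1)&(S[:,2]<.3)&(S[:,0]>-.12)&(S[:,0]<.12)]
    print("index",len(q)); q=q[np.argsort(q[:,2])]
    print(np.round(q[::max(1,len(q)//25)]*1000,0).tolist())
    ang=np.degrees(np.arctan2(q[:,2]-.09,.085-q[:,0])); rr=np.hypot(q[:,2]-.09,.085-q[:,0])
    k=(rr>.13); print("tip angles deg",np.median(ang[k]) if k.any() else None,k.sum(), rr.max())
    k=(rr>.05); print("arm",np.percentile(ang[k],[10,25,50,75,90]))
```

```text
top base ((619.0824584960938, -92.41146850585938), (170.17630004882812, 428.14703369140625), 5.546331405639648)
origin [ 0.60971009 -0.15109203] yaw 5.546331405639648
post 52 [-0.00123587  0.33414188  0.0882591 ] top 35 [1.02075274e-04 3.35027893e-01 9.47621304e-02]
handle 54 [-0.11248692  0.02412095  0.09607377] [-0.12334674  0.01694615  0.08780398] [-0.09589134  0.02999987  0.10181513]
cover y pct [-0.03068436 -0.02475747  0.03299878  0.09041117  0.09594047] [0.01984434 0.0328983  0.09217941]
index 3
[[5.0, -80.0, 189.0], [16.0, -82.0, 189.0], [9.0, -80.0, 191.0]]
tip angles deg None 0 0.1272031241952112
arm [51.26699984 51.90892859 52.97880984 54.00906083 54.62721142]
side base ((615.0628051757812, -55.138336181640625), (502.434326171875, 222.9163055419922), 85.17999267578125)
origin [ 0.59528437 -0.1111746 ] yaw -4.82000732421875
post 102 [-0.04100445  0.28766958  0.07916209] top 24 [-0.04030847  0.28960206  0.09364492]
handle 52 [-0.10372839 -0.02185191  0.09552903] [-0.10955753 -0.02991013  0.08657633] [-0.09549589 -0.010823    0.09963743]
cover y pct [-0.07874678 -0.06887817 -0.01012885  0.05208975  0.06118995] [ 0.01840989 -0.01008791  0.09181114]
index 557
[[120.0, -80.0, 100.0], [111.0, -93.0, 105.0], [-0.0, -101.0, 112.0], [101.0, -96.0, 118.0], [-2.0, -103.0, 125.0], [5.0, -100.0, 130.0], [80.0, -98.0, 135.0], [7.0, -102.0, 141.0], [68.0, -101.0, 146.0], [72.0, -101.0, 152.0], [17.0, -98.0, 156.0], [54.0, -97.0, 161.0], [27.0, -97.0, 167.0], [20.0, -100.0, 174.0], [38.0, -100.0, 183.0], [32.0, -108.0, 191.0], [48.0, -109.0, 192.0], [52.0, -89.0, 195.0], [63.0, -90.0, 198.0], [67.0, -91.0, 202.0], [93.0, -85.0, 205.0], [92.0, -86.0, 207.0], [94.0, -85.0, 211.0], [11.0, -107.0, 214.0], [18.0, -111.0, 219.0], [20.0, -107.0, 222.0]]
tip angles deg 61.886259219652985 85 0.1498714143207587
arm [27.44578976 53.3223642  63.09928194 72.30700684 82.92486401]
```

View pics/crop0.png

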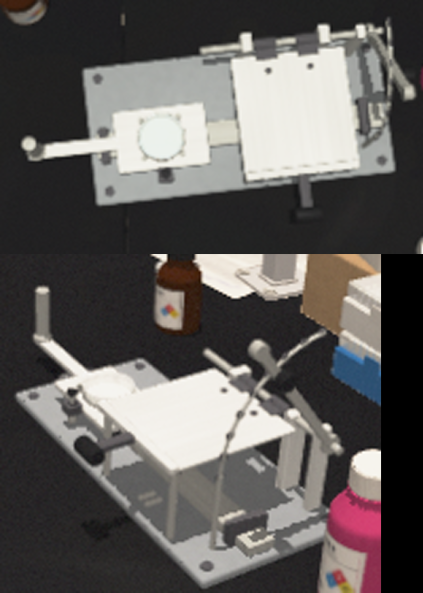

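The crops show the index arm's disc at side pixel ≈(423,234), with its bar running down to ≈(458,282) near the hinge. Next I'll refine the stand frame and the index angle.

```bash
python3 - <<'E'
from h import *
P={n:camera_params(n) for n in ("top","side")}
im={n:cv2.imread(f"pics/{n}0.png") for n in P}; C={n:cloud(np.load(f"pics/{n}0.npy"),P[n]) for n in P}
B=[]
for n in P:
    X=C[n]; m=((abs(X[...,0]-.62)<.13)&(abs(X[...,1]+.06)<.23)&(X[...,2]>.006)&(X[...,2]<.0135)&(im[n].min(2)>60)).astype(np.uint8)
    k,l,s,_=cv2.connectedComponentsWithStats(m,connectivity=4)
    B+= [X[l==i] for i in range(1,k) if s[i,4]>(250 if n=="top" else 150)]
B=np.vstack(B); B=B[abs((B[:,0]-.618)+np.tan(np.radians(5.5))*(B[:,1]+.0617))<.095]
r=cv2.minAreaRect((B[:,:2]*1000).astype(np.float32)); print("base",r)
th=np.radians(r[2] if r[2]<45 else r[2]-90)
for th in (th,):
    R=np.array([[np.cos(th),-np.sin(th)],[np.sin(th),np.cos(th)]]); o=np.array(r[0])/1000-R@[.015,.0575]
    print("origin",o,np.degrees(th))
    np.savez("frame.npz",R=R,o=o)
    for n in P:
        X=C[n][np.load(f"pics/{n}0.npy")>0]; S=np.c_[(X[:,:2]-o)@R,X[:,2]]
        q=S[(abs(S[:,0])<.03)&(S[:,1]>.2)&(S[:,1]<.34)&(S[:,2]>.09)&(S[:,2]<.105)]; print(n,"posttop",len(q),q.mean(0))
        q=S[(abs(S[:,0]-.01)<.03)&(abs(S[:,1])<.085)&(S[:,2]>.088)&(S[:,2]<.1)]; print("cover y",np.percentile(q[:,1],[1,50,99]))
        for yy in(-.04,.04):
            q=S[(abs(S[:,1]-yy)<.02)&(abs(S[:,0])<.1)&(S[:,2]>.088)&(S[:,2]<.097)]; print("cover front x",np.percentile(q[:,0],[.5]))
        q=S[(abs(S[:,0]+.115)<.02)&(abs(S[:,1])<.03)&(S[:,2]>.07)&(S[:,2]<.12)]; print("handle",np.percentile(q,[2,50,98],axis=0).round(4).tolist())
    T=np.eye(4);T[:2,:2]=R;T[:2,3]=o
    p=P["side"]; n=T[:3,1]; P0=(T@[0,-.098,0,1])[:3]
    g=[(422.8,234.4),(440,258),(458,282.6)]
    oo,rr=ray(g,p); W=oo+rr*(((P0-oo)@n)/(rr@n))[:,None]; L=(W-T[:3,3])@T[:3,:3]
    print("arm pts stand",L.round(4).tolist(), np.degrees(np.arctan2(L[:,2]-.09,.085-L[:,0])),np.hypot(L[:,2]-.09,.085-L[:,0]))
    # predicted tip positions
    for a in np.radians((30,35,40,45,50,55)):
        t=T@[.085-.158*np.cos(a),-.098,.09+.158*np.sin(a),1]; print(np.degrees(a).round(),[proj(t[:3],P[k]).round(1).tolist() for k in P])
    h=T@[.085,-.098,.09,1]; print("hinge",[proj(h[:3],P[k]).round(1).tolist() for k in P])
E
python3 - <<'E'
import cv2
im=cv2.imread('pics/side0.png')[215:315,395:475]; im2=cv2.imread('pics/top0.png')[140:200,390:450]
import numpy as np
a=cv2.resize(im,None,fx=6,fy=6,interpolation=cv2.INTER_CUBIC); b=cv2.resize(im2,None,fx=5,fy=5,interpolation=cv2.INTER_CUBIC)
b=cv2.copyMakeBorder(b,0,300,0,0,0); cv2.imwrite('pics/crop1.png',np.hstack([a,b])); print(a.shape,b.shape)
E
```

```text
base ((617.4718017578125, -60.93647766113281), (173.0131072998047, 369.64471435546875), 5.572256088256836)
origin [ 0.60812599 -0.11962128] 5.572256088256836
top posttop 35 [-0.00122556  0.30355195  0.09476213]
cover y [-0.06124839  0.00208967  0.06408469]
cover front x [-0.07028361]
cover front x [-0.07079233]
handle [[-0.1248, -0.014, 0.0869], [-0.114, 0.0008, 0.0961], [-0.0971, 0.0149, 0.1016]]
side posttop 24 [0.00063226 0.30177617 0.09364492]
cover y [-0.06431346 -0.00183449  0.06246072]
cover front x [-0.06966616]
cover front x [-0.06973535]
handle [[-0.1232, -0.016, 0.0834], [-0.1156, -0.0047, 0.0942], [-0.0961, 0.0143, 0.0993]]
arm pts stand [[-0.0108, -0.098, 0.2168], [0.0368, -0.098, 0.1546], [0.0934, -0.098, 0.0811]] [  52.92323467   53.25844749 -133.26433997] [0.15896846 0.08055743 0.01220337]
30.0 [[[430.2, 204.6]], [[401.6, 263.7]]]
35.0 [[[431.0, 200.5]], [[405.6, 257.0]]]
40.0 [[[431.6, 195.8]], [[410.0, 250.4]]]
45.0 [[[432.1, 190.8]], [[414.8, 244.1]]]
50.0 [[[432.5, 185.4]], [[419.9, 238.1]]]
55.0 [[[432.7, 179.6]], [[425.3, 232.4]]]
hinge [[[414.6, 154.7]], [[455.4, 280.0]]]
(600, 480, 3) (600, 300, 3)
```

View pics/crop1.png

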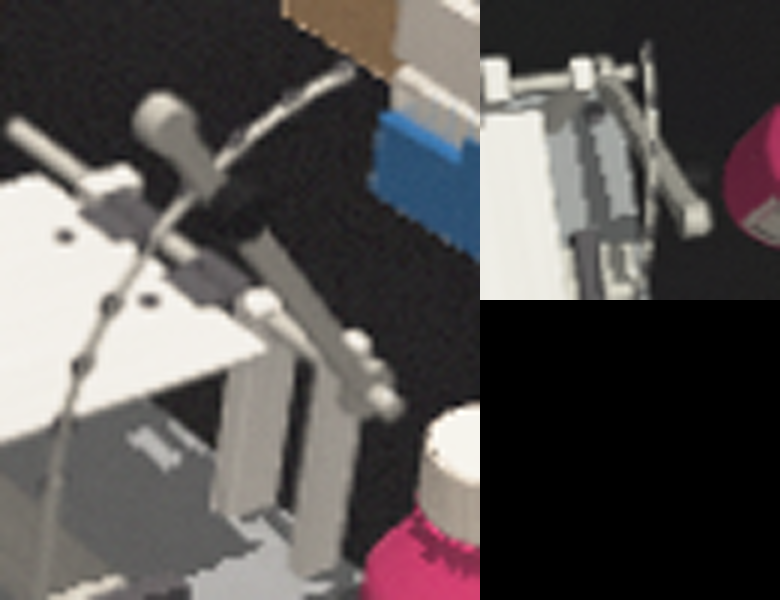

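Both views put the index disc at about 52–53°: side (423,235) and top (433,183). The stand origin is (0.608, -0.120) with yaw 5.6°, and the post is at stand y ≈ +0.303. Now I'll work out the approach to the post.

```bash
cat >> h.py <<'E'
from scipy.spatial.transform import Rotation as Ro
F=np.load("frame.npz"); SR=np.eye(3); SR[:2,:2]=F["R"]; SO=np.r_[F["o"],0]
def state():
    o=monitor.get_obs(); R=Ro.from_euler("xyz",o["eef_rot"],degrees=True).as_matrix()
    print("t",round(o["clock"],2),"F",o["ft_force"].round(1),"w",round(o["width"],4),"TCP stand mm",(1000*SR.T@(o["eef_pos"]-SO)).round(1))
    return o,R
def need(tgt,jaw=None):
    "tgt: TCP target in stand frame; prints rotvec (tool axes) to level with tool z on +-stand y, then shift in turned tool axes"
    o,R=state(); z=SR[:,1]*np.sign(SR[:,1]@R[:,2]); x=np.array([0,0,-1.]); G=np.c_[x,np.cross(z,x),z]
    print("turn",np.degrees(Ro.from_matrix(R.T@G).as_rotvec()).round(2),"tool axes in stand",(SR.T@G).round(2).tolist())
    print("shift mm",(1000*G.T@(SO+SR@np.array(tgt)-o["eef_pos"])).round(1),"now-axes",(1000*R.T@(SO+SR@np.array(tgt)-o["eef_pos"])).round(1))
E
python3 -c "
from h import *
need([0,.3027,.16])"
```

```text
t 0.1 F [ 0.1  0.1 -0.2] w 0.0915 TCP stand mm [-376.9  655.9  222.6]
turn [-24.41  -0.07  -0.03] tool axes in stand [[0.0, -1.0, 0.0], [0.0, -0.0, 1.0], [-1.0, 0.0, 0.0]]
shift mm [  62.6 -376.9 -353.2] now-axes [  62.8 -489.2 -165.8]
```

Call:
play_rows(steps=[{"ax":-8.14,"hand":0.05},{"ax":-8.14,"hand":0.05},{"ax":-8.13,"hand":0.05},{"ty":-0.038,"tz":-0.036,"hand":0.05},{"ty":-0.038,"tz":-0.036,"hand":0.05},{"ty":-0.038,"tz":-0.036,"hand":0.05},{"ty":-0.038,"tz":-0.036,"hand":0.05},{"ty":-0.038,"tz":-0.036,"hand":0.05},{"ty":-0.038,"tz":-0.036,"hand":0.05},{"ty":-0.038,"tz":-0.036,"hand":0.05}])

```text
validation failed for argument at $.st...
```

```bash
python3 -c "
from h import *
need([0,.3027,.16])"
```

```text
t 0.1 F [ 0.1  0.1 -0.2] w 0.0915 TCP stand mm [-376.9  655.9  222.6]
turn [-24.41  -0.07  -0.03] tool axes in stand [[0.0, -1.0, 0.0], [0.0, -0.0, 1.0], [-1.0, 0.0, 0.0]]
shift mm [  62.6 -376.9 -353.2] now-axes [  62.8 -489.2 -165.8]
```

Perhaps every row needs all seven numbers, so I'll give them all.

Call:
play_rows(steps=[{"ax":-8.14,"ay":0,"az":0,"tx":0,"ty":0,"tz":0,"hand":0.05},{"ax":-8.14,"ay":0,"az":0,"tx":0,"ty":0,"tz":0,"hand":0.05},{"ax":-8.13,"ay":0,"az":0,"tx":0,"ty":0,"tz":0,"hand":0.05},{"ax":0,"ay":0,"az":0,"tx":0,"ty":-0.038,"tz":-0.036,"hand":0.05},{"ax":0,"ay":0,"az":0,"tx":0,"ty":-0.038,"tz":-0.036,"hand":0.05},{"ax":0,"ay":0,"az":0,"tx":0,"ty":-0.038,"tz":-0.036,"hand":0.05},{"ax":0,"ay":0,"az":0,"tx":0,"ty":-0.038,"tz":-0.036,"hand":0.05},{"ax":0,"ay":0,"az":0,"tx":0,"ty":-0.038,"tz":-0.036,"hand":0.05},{"ax":0,"ay":0,"az":0,"tx":0,"ty":-0.038,"tz":-0.036,"hand":0.05},{"ax":0,"ay":0,"az":0,"tx":0,"ty":-0.038,"tz":-0.036,"hand":0.05}])

```text
clock: 1.35
eef_pos: [0.4598, 0.2706, 0.2229]
eef_rot: [84.5, 90.0, -179.9]
ft_force: [-0.1, -0.2, -0.9]
width: 0.0502
```

```bash
python3 -c "
from h import *
need([0,.3027,.16])"
```

```text
t 1.35 F [-0.1 -0.2 -0.9] w 0.0502 TCP stand mm [-109.8  402.8  222.9]
turn [-0.01  0.   -0.03] tool axes in stand [[0.0, -1.0, 0.0], [0.0, -0.0, 1.0], [-1.0, 0.0, 0.0]]
shift mm [  62.9 -109.8 -100.1] now-axes [  62.9 -109.8 -100.1]
```

Call:
play_rows(steps=[{"ax":0,"ay":0,"az":0,"tx":0,"ty":-0.0366,"tz":-0.0334,"hand":0.05},{"ax":0,"ay":0,"az":0,"tx":0,"ty":-0.0366,"tz":-0.0334,"hand":0.05},{"ax":0,"ay":0,"az":0,"tx":0,"ty":-0.0366,"tz":-0.0333,"hand":0.05},{"ax":0,"ay":0,"az":0,"tx":0.02,"ty":0,"tz":0,"hand":0.05},{"ax":0,"ay":0,"az":0,"tx":0.02,"ty":0,"tz":0,"hand":0.05},{"ax":0,"ay":0,"az":0,"tx":0.01,"ty":0,"tz":0,"hand":0.05},{"ax":0,"ay":0,"az":0,"tx":0.01,"ty":0,"tz":0,"hand":0.05},{"ax":0,"ay":0,"az":0,"tx":0.003,"ty":0,"tz":0,"hand":0.05},{"ax":0,"ay":0,"az":0,"tx":0,"ty":0,"tz":0,"hand":0.05},{"ax":0,"ay":0,"az":0,"tx":0,"ty":0,"tz":0,"hand":0.05}])

```text
clock: 2.6
eef_pos: [0.578, 0.1831, 0.1608]
eef_rot: [-83.5, 89.9, 12.0]
ft_force: [0.3, 1.0, 0.6]
width: 0.0499
```

Run:
```python
from h import *
need([0,.3027,.075])
p=camera_params("wrist"); im,d=snapshot("wrist"); cv2.imwrite("pics/w1.png",im); np.save("pics/w1.npy",d)
C=cloud(d,p); S=(C[d>0]-SO)@SR
q=S[(abs(S[:,0])<.03)&(abs(S[:,1]-.3)<.03)&(S[:,2]>.085)&(S[:,2]<.102)]
if len(q): print("wrist posttop",len(q),np.median(q,0),q.min(0),q.max(0))
print("cam in stand",SR.T@(p["pose"][:3,3]-SO), p["K"][0,0], SR.T@p["pose"][:3,2])
```

```text
t 2.6 F [0.3 1.  0.6] w 0.0499 TCP stand mm [ -0.6 304.2 160.8]
turn [0.01 0.01 0.06] tool axes in stand [[0.0, -1.0, 0.0], [0.0, -0.0, 1.0], [-1.0, 0.0, 0.0]]
shift mm [85.8 -0.6 -1.5] now-axes [85.8 -0.5 -1.5]
wrist posttop 622 [-0.00192993  0.30414608  0.09503241] [-0.00840226  0.29623549  0.08500528] [0.0072921  0.31208879 0.09710711]
cam in stand [-0.08347417  0.30381434  0.32257761] 408.9582127164161 [ 3.05829813e-01 -7.07523380e-04 -9.52085934e-01]
```

View pics/w1.png

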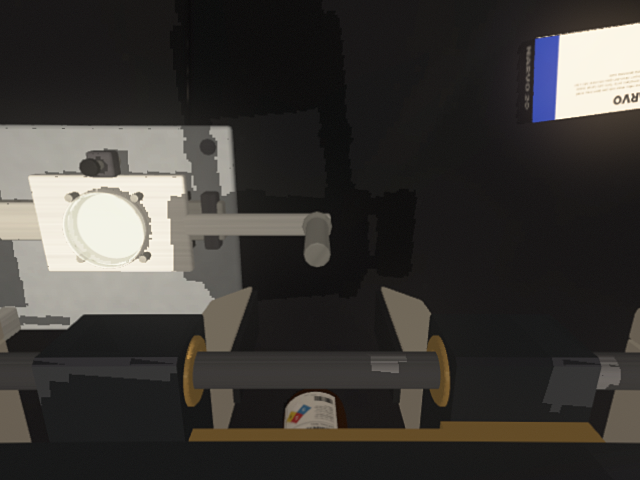

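The post top sits at wrist pixel (317,252), centred between the fingers. Next I descend around it and close to a loose 20 mm cage.

Call:
play_rows(steps=[{"ax":0,"ay":0,"az":0,"tx":0.025,"ty":0,"tz":0,"hand":0.05},{"ax":0,"ay":0,"az":0,"tx":0.025,"ty":0,"tz":0,"hand":0.05},{"ax":0,"ay":0,"az":0,"tx":0.02,"ty":0,"tz":0,"hand":0.05},{"ax":0,"ay":0,"az":0,"tx":0.015,"ty":0,"tz":0,"hand":0.05},{"ax":0,"ay":0,"az":0,"tx":0,"ty":0,"tz":0,"hand":0.02},{"ax":0,"ay":0,"az":0,"tx":0,"ty":0,"tz":0,"hand":0.02},{"ax":0,"ay":0,"az":0,"tx":0,"ty":0,"tz":0,"hand":0.02},{"ax":0,"ay":0,"az":0,"tx":0,"ty":0,"tz":-0.005,"hand":0.02},{"ax":0,"ay":0,"az":0,"tx":0,"ty":0,"tz":-0.01,"hand":0.02},{"ax":0,"ay":0,"az":0,"tx":0,"ty":0,"tz":-0.01,"hand":0.02}])

```text
clock: 3.9
eef_pos: [0.5804, 0.1574, 0.0755]
eef_rot: [-79.4, 90.0, 16.1]
ft_force: [0.5, 1.3, 0.3]
width: 0.0201
```

```bash
python3 -c "
from h import *
need([0,.1485,.075])"
```

```text
t 3.9 F [0.5 1.3 0.3] w 0.0201 TCP stand mm [ -0.7 278.4  75.5]
turn [-0.    0.01  0.04] tool axes in stand [[0.0, -1.0, 0.0], [0.0, -0.0, 1.0], [-1.0, 0.0, 0.0]]
shift mm [   0.5   -0.7 -129.9] now-axes [   0.5   -0.7 -129.9]
```

Call:
play_rows(steps=[{"ax":0,"ay":0,"az":0,"tx":0,"ty":0,"tz":-0.012,"hand":0.02},{"ax":0,"ay":0,"az":0,"tx":0,"ty":0,"tz":-0.012,"hand":0.02},{"ax":0,"ay":0,"az":0,"tx":0,"ty":0,"tz":-0.012,"hand":0.02},{"ax":0,"ay":0,"az":0,"tx":0,"ty":0,"tz":-0.012,"hand":0.02},{"ax":0,"ay":0,"az":0,"tx":0,"ty":0,"tz":-0.012,"hand":0.02},{"ax":0,"ay":0,"az":0,"tx":0,"ty":0,"tz":-0.012,"hand":0.02},{"ax":0,"ay":0,"az":0,"tx":0,"ty":0,"tz":-0.012,"hand":0.02},{"ax":0,"ay":0,"az":0,"tx":0,"ty":0,"tz":-0.012,"hand":0.02},{"ax":0,"ay":0,"az":0,"tx":0,"ty":0,"tz":-0.01,"hand":0.02},{"ax":0,"ay":0,"az":0,"tx":0,"ty":0,"tz":-0.004,"hand":0.02}])

```text
clock: 5.15
eef_pos: [0.5908, 0.0478, 0.0751]
eef_rot: [96.2, 90.0, -168.2]
ft_force: [1.0, 1.4, 0.3]
width: 0.02
```

```bash
python3 -c "
from h import *
need([0,.1485,.075])"
```

```text
t 5.15 F [1.  1.4 0.3] w 0.02 TCP stand mm [ -1.  168.3  75.1]
turn [-0.04 -0.   -0.02] tool axes in stand [[0.0, -1.0, 0.0], [0.0, -0.0, 1.0], [-1.0, 0.0, 0.0]]
shift mm [  0.1  -1.  -19.8] now-axes [  0.1  -1.  -19.8]
```

Call:
play_rows(steps=[{"ax":0,"ay":0,"az":0,"tx":0,"ty":0,"tz":-0.003,"hand":0.02},{"ax":0,"ay":0,"az":0,"tx":0,"ty":0,"tz":-0.003,"hand":0.02},{"ax":0,"ay":0,"az":0,"tx":0,"ty":0,"tz":-0.003,"hand":0.02},{"ax":0,"ay":0,"az":0,"tx":0,"ty":0,"tz":-0.003,"hand":0.02},{"ax":0,"ay":0,"az":0,"tx":0,"ty":0,"tz":-0.003,"hand":0.02},{"ax":0,"ay":0,"az":0,"tx":0,"ty":0,"tz":-0.003,"hand":0.02},{"ax":0,"ay":0,"az":0,"tx":0,"ty":0,"tz":-0.001,"hand":0.02},{"ax":0,"ay":0,"az":0,"tx":0,"ty":0,"tz":0,"hand":0.02},{"ax":0,"ay":0,"az":0,"tx":0,"ty":0,"tz":0,"hand":0.026},{"ax":0,"ay":0,"az":0,"tx":0,"ty":0,"tz":0,"hand":0.05}])

```text
clock: 6.4
eef_pos: [0.5927, 0.0296, 0.0752]
eef_rot: [-60.7, 90.0, 34.9]
ft_force: [-0.4, 0.3, -0.5]
width: 0.0316
```

Run:
```python
from h import *
need([0,.150,.16])
p=camera_params("wrist"); im,d=snapshot("wrist"); cv2.imwrite("pics/w2.png",im)
C=cloud(d,p); S=(C[d>0]-SO)@SR
q=S[(abs(S[:,0])<.03)&(abs(S[:,1]-.15)<.012)&(S[:,2]>.085)&(S[:,2]<.102)]
if len(q): print("wrist posttop",len(q),np.median(q,0),q.min(0),q.max(0))
im,d=snapshot("top"); C=cloud(d,camera_params("top"));S=(C[d>0]-SO)@SR
q=S[(abs(S[:,0])<.02)&(S[:,1]>.11)&(S[:,1]<.2)&(S[:,2]>.09)&(S[:,2]<.1)]; print("top",len(q),q.mean(0) if len(q) else "")
```

```text
t 6.4 F [-0.4  0.3 -0.5] w 0.0316 TCP stand mm [ -0.9 150.1  75.2]
turn [-0.  0.  0.] tool axes in stand [[0.0, -1.0, 0.0], [0.0, -0.0, 1.0], [-1.0, 0.0, 0.0]]
shift mm [-84.8  -0.9  -0.1] now-axes [-84.8  -0.9  -0.1]
wrist posttop 1481 [-0.0026958   0.15068689  0.09492628] [-0.00859776  0.1429038   0.08502397] [0.00730451 0.15875992 0.09676376]
top 0
```

Call:
play_rows(steps=[{"ax":0,"ay":0,"az":0,"tx":0,"ty":0,"tz":0,"hand":0.02},{"ax":0,"ay":0,"az":0,"tx":0,"ty":0,"tz":0,"hand":0.02},{"ax":0,"ay":0,"az":0,"tx":0,"ty":0,"tz":-0.001,"hand":0.02},{"ax":0,"ay":0,"az":0,"tx":0,"ty":0,"tz":-0.0015,"hand":0.02},{"ax":0,"ay":0,"az":0,"tx":0,"ty":0,"tz":0,"hand":0.02},{"ax":0,"ay":0,"az":0,"tx":0,"ty":0,"tz":0,"hand":0.02},{"ax":0,"ay":0,"az":0,"tx":0,"ty":0,"tz":0,"hand":0.02},{"ax":0,"ay":0,"az":0,"tx":0,"ty":0,"tz":0,"hand":0.02},{"ax":0,"ay":0,"az":0,"tx":0,"ty":0,"tz":0,"hand":0.02},{"ax":0,"ay":0,"az":0,"tx":0,"ty":0,"tz":0,"hand":0.02}])

```text
clock: 7.75
eef_pos: [0.5929, 0.0274, 0.0752]
eef_rot: [-0.5, 90.0, 95.0]
ft_force: [-0.3, 5.1, -0.1]
width: 0.0202
```

```bash
cat > pt.py <<'E'
from h import *
o,R=state(); print("F stand",(SR.T@o["ft_force"]).round(2))
p=camera_params("wrist"); im,d=snapshot("wrist"); cv2.imwrite("pics/w3.png",im)
C=cloud(d,p); S=(C[d>0]-SO)@SR
q=S[(abs(S[:,0])<.03)&(abs(S[:,1]-.15)<.012)&(S[:,2]>.093)&(S[:,2]<.098)]
if len(q): print("wrist posttop",len(q),np.median(q,0),q.min(0),q.max(0))
E
python3 pt.py
```

```text
t 7.75 F [-0.3  5.1 -0.1] w 0.0202 TCP stand mm [ -0.9 147.8  75.2]
F stand [ 0.24  5.13 -0.14]
wrist posttop 1244 [-0.00145325  0.15037397  0.09515825] [-0.01212866  0.14170654  0.09300631] [0.00793746 0.16199886 0.09794259]
```

A 5 N reaction at y ≈ 150 means the plunger is holding the carrier in the notch. I'll back off, open and see where the post rests.

Call:
play_rows(steps=[{"ax":0,"ay":0,"az":0,"tx":0,"ty":0,"tz":0.0015,"hand":0.022},{"ax":0,"ay":0,"az":0,"tx":0,"ty":0,"tz":0.001,"hand":0.03},{"ax":0,"ay":0,"az":0,"tx":0,"ty":0,"tz":0,"hand":0.05},{"ax":0,"ay":0,"az":0,"tx":0,"ty":0,"tz":0,"hand":0.05},{"ax":0,"ay":0,"az":0,"tx":-0.01,"ty":0,"tz":0,"hand":0.05},{"ax":0,"ay":0,"az":0,"tx":-0.025,"ty":0,"tz":0,"hand":0.05},{"ax":0,"ay":0,"az":0,"tx":-0.025,"ty":0,"tz":0,"hand":0.05},{"ax":0,"ay":0,"az":0,"tx":-0.025,"ty":0,"tz":0,"hand":0.05},{"ax":0,"ay":0,"az":0,"tx":0,"ty":0,"tz":0,"hand":0.05},{"ax":0,"ay":0,"az":0,"tx":0,"ty":0,"tz":0,"hand":0.05}])

```text
clock: 9.05
eef_pos: [0.5922, 0.0297, 0.1597]
eef_rot: [76.5, 90.0, 172.1]
ft_force: [0.2, -0.1, -0.0]
width: 0.0501
```

```bash
python3 pt.py; python3 -c "
from h import *
need([-.115,0,.17])"
```

```text
t 9.05 F [ 0.2 -0.1 -0. ] w 0.0501 TCP stand mm [ -1.3 150.2 159.7]
F stand [ 0.22 -0.1  -0.05]
wrist posttop 519 [-0.00064336  0.1500921   0.09517712] [-0.00790284  0.14241232  0.09302214] [0.00766421 0.15780577 0.09735282]
t 9.1 F [ 0.1 -0.8  0.5] w 0.0501 TCP stand mm [ -1.5 150.2 159.2]
turn [-0.    0.02 -0.1 ] tool axes in stand [[0.0, -1.0, 0.0], [0.0, -0.0, 1.0], [-1.0, 0.0, 0.0]]
shift mm [ -10.8  113.5 -150.2] now-axes [ -10.6  113.5 -150.2]
```

View pics/w3.png

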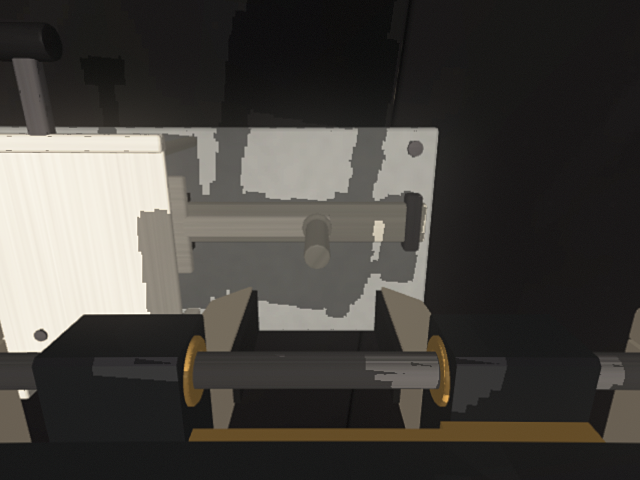

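The wrist view shows the post at (317,257), which is stand y = 150.1, with the carrier under the cover. It's seated. Next I go above the handle.

Call:
play_rows(steps=[{"ax":0,"ay":0,"az":0,"tx":-0.01,"ty":0.0227,"tz":-0.03,"hand":0.05},{"ax":0,"ay":0,"az":0,"tx":0,"ty":0.0227,"tz":-0.03,"hand":0.05},{"ax":0,"ay":0,"az":0,"tx":0,"ty":0.0227,"tz":-0.03,"hand":0.05},{"ax":0,"ay":0,"az":0,"tx":0,"ty":0.0227,"tz":-0.03,"hand":0.05},{"ax":0,"ay":0,"az":0,"tx":0,"ty":0.0227,"tz":-0.03,"hand":0.05},{"ax":0,"ay":0,"az":0,"tx":0,"ty":0,"tz":0,"hand":0.05},{"ax":0,"ay":0,"az":0,"tx":0,"ty":0,"tz":0,"hand":0.05},{"ax":0,"ay":0,"az":0,"tx":0,"ty":0,"tz":0,"hand":0.05},{"ax":0,"ay":0,"az":0,"tx":0,"ty":0,"tz":0,"hand":0.05},{"ax":0,"ay":0,"az":0,"tx":0,"ty":0,"tz":0,"hand":0.05}])

```text
clock: 10.35
eef_pos: [0.4944, -0.1302, 0.1701]
eef_rot: [21.8, 90.0, 117.4]
ft_force: [-0.0, 0.5, -1.1]
width: 0.0502
```

Run:
```python
from h import *
need([-.115,0,.096])
p=camera_params("wrist"); im,d=snapshot("wrist"); cv2.imwrite("pics/w4.png",im)
C=cloud(d,p); S=(C-SO)@SR
m=(d>0)&(abs(S[...,0]+.115)<.025)&(abs(S[...,1])<.025)&(S[...,2]>.07)&(S[...,2]<.12)
q=S[m&(S[...,0]<-.106)]
print("handle",len(q),np.percentile(q,[1,50,99],axis=0).round(4).tolist(), q.max(0))
q=S[(abs(S[...,0])<.03)&(abs(S[...,1])<.09)&(S[...,2]>.088)&(S[...,2]<.1)&(d>0)]; print("cover y",np.percentile(q[:,1],[.5,50,99.5]) if len(q) else "", np.median(q[:,2]))
```

```text
t 10.35 F [-0.   0.5 -1.1] w 0.0502 TCP stand mm [-114.2    0.5  170.1]
turn [ 0.05  0.01 -0.  ] tool axes in stand [[0.0, -1.0, 0.0], [0.0, -0.0, 1.0], [-1.0, 0.0, 0.0]]
shift mm [74.1  0.8 -0.5] now-axes [74.1  0.8 -0.6]
handle 1384 [[-0.124, -0.014, 0.0909], [-0.1175, 0.0005, 0.0978], [-0.1065, 0.015, 0.1002]] [-0.10601191  0.01530515  0.10093667]
cover y [-6.07588600e-02 -4.18445447e-05  6.05206710e-02] 0.09220787047926302
```

View pics/w4.png

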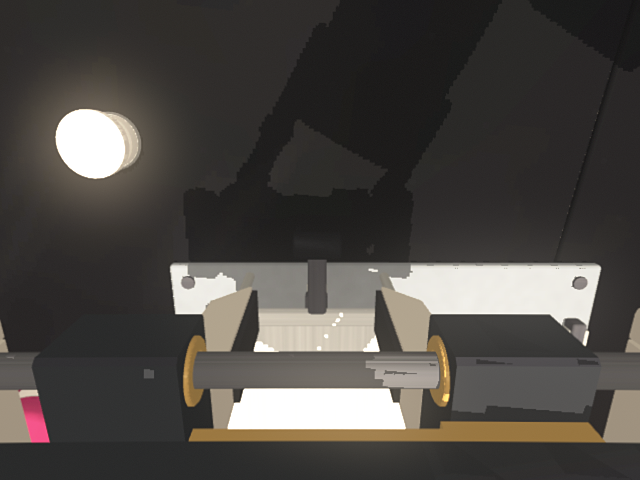

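The handle bar is at wrist pixel (317,245), centred between the open fingers. I descend and grip it by its ends.

Call:
play_rows(steps=[{"ax":0,"ay":0,"az":0,"tx":0.02,"ty":0.0008,"tz":0,"hand":0.05},{"ax":0,"ay":0,"az":0,"tx":0.02,"ty":0,"tz":0,"hand":0.05},{"ax":0,"ay":0,"az":0,"tx":0.02,"ty":0,"tz":0,"hand":0.05},{"ax":0,"ay":0,"az":0,"tx":0.014,"ty":0,"tz":0,"hand":0.05},{"ax":0,"ay":0,"az":0,"tx":0,"ty":0,"tz":0,"hand":0.05},{"ax":0,"ay":0,"az":0,"tx":0,"ty":0,"tz":0,"hand":0.036},{"ax":0,"ay":0,"az":0,"tx":0,"ty":0,"tz":0,"hand":0.032},{"ax":0,"ay":0,"az":0,"tx":0,"ty":0,"tz":0,"hand":0.02},{"ax":0,"ay":0,"az":0,"tx":0,"ty":0,"tz":0,"hand":0.02},{"ax":0,"ay":0,"az":0,"tx":0,"ty":0,"tz":0,"hand":0.02}])

```text
clock: 11.65
eef_pos: [0.4935, -0.1307, 0.0963]
eef_rot: [-97.0, 90.0, -1.4]
ft_force: [0.9, -1.0, -1.2]
width: 0.0199
```

Run:
```python
from h import *
o,R=state()
L=SR.T@(o["eef_pos"]-SO)
# arc in stand frame: handle grip rel hinge
r=np.array([.085-L[0],L[2]-.006-.09]); print("r",np.hypot(*r),"ang",np.degrees(np.arctan2(r[1],r[0])))
a=np.radians(np.linspace(0,52,21)); X=.085-.2*np.cos(a); Z=.09+.2*np.sin(a)
dx=np.diff(X); dz=np.diff(Z)
for i in range(20): print(i, "tx",round(-dz[i],4),"ty",round(-dx[i],4))
```

```text
t 11.65 F [ 0.9 -1.  -1.2] w 0.0199 TCP stand mm [-1.151e+02  1.000e-01  9.630e+01]
r 0.20014171120713878 ang 0.08683155582014822
0 tx -0.0091 ty -0.0002
1 tx -0.0091 ty -0.0006
2 tx -0.009 ty -0.001
3 tx -0.009 ty -0.0014
4 tx -0.0089 ty -0.0018
5 tx -0.0088 ty -0.0022
6 tx -0.0087 ty -0.0026
7 tx -0.0086 ty -0.003
8 tx -0.0084 ty -0.0034
9 tx -0.0082 ty -0.0038
10 tx -0.0081 ty -0.0042
11 tx -0.0079 ty -0.0045
12 tx -0.0077 ty -0.0049
13 tx -0.0074 ty -0.0052
14 tx -0.0072 ty -0.0055
15 tx -0.0069 ty -0.0059
16 tx -0.0066 ty -0.0062
17 tx -0.0064 ty -0.0065
18 tx -0.0061 ty -0.0068
19 tx -0.0057 ty -0.007
```

The width of 0.0199 doesn't match the 30 mm bar, so I'll look before moving.

Run:
```python
from h import *
p=camera_params("wrist"); im,d=snapshot("wrist"); s,ds=snapshot("side")
C=cloud(d,p); S=(C-SO)@SR
m=(d>0)&(abs(S[...,0]+.115)<.03)&(abs(S[...,1])<.02)&(S[...,2]>.06)&(S[...,2]<.13)
q=S[m]; print(len(q), np.percentile(q,[1,50,99],axis=0).round(4).tolist() if len(q) else "")
a=im[180:480,120:520]; b=cv2.resize(s[190:340,290:490],(400,300),interpolation=cv2.INTER_CUBIC)
cv2.imwrite("pics/g5.png",np.hstack([a,b])); state()
```

```text
4968 [[-0.1263, -0.0191, 0.0874], [-0.1219, 0.0004, 0.0989], [-0.092, 0.0191, 0.1294]]
t 11.75 F [ 0.5 -0.7 -0.4] w 0.0198 TCP stand mm [-1.152e+02  1.000e-01  9.620e+01]
```

View pics/g5.png

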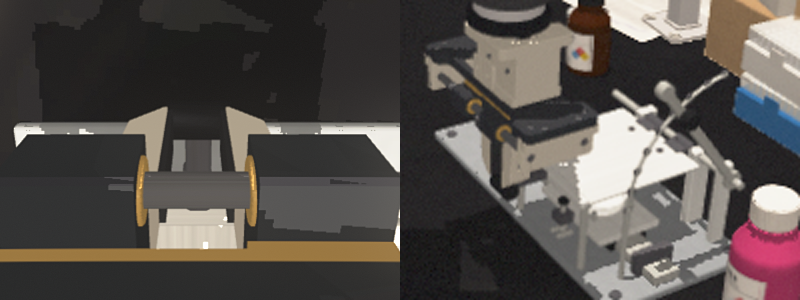

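Run:
```python
from h import *
p=camera_params("wrist"); im,d=snapshot("wrist")
S=(cloud(d,p)-SO)@SR
for v in (280,290,300,305,310,320,330):
    print(v,[tuple((S[v,u]*1000).round(0).astype(int)) for u in range(230,410,10)])
# expected bar and finger pixels
f=lambda X: proj(SO+SR@np.array(X),p).round(0).tolist()
print("bar ends",f([-.115,-.015,.099]),f([-.115,.015,.099]),f([-.124,.015,.09]),"tips",f([-.1245,.01,.071]),f([-.1245,-.01,.071]))
```

```text
280 [(np.int64(-85), np.int64(-59), np.int64(0)), (np.int64(-86), np.int64(-52), np.int64(1)), (np.int64(-86), np.int64(-46), np.int64(1)), (np.int64(-85), np.int64(-39), np.int64(0)), (np.int64(-86), np.int64(-32), np.int64(1)), (np.int64(-86), np.int64(-25), np.int64(0)), (np.int64(-123), np.int64(-12), np.int64(86)), (np.int64(-123), np.int64(-8), np.int64(87)), (np.int64(-123), np.int64(-3), np.int64(86)), (np.int64(-123), np.int64(1), np.int64(86)), (np.int64(-123), np.int64(6), np.int64(87)), (np.int64(-123), np.int64(10), np.int64(86)), (np.int64(-86), np.int64(23), np.int64(1)), (np.int64(-85), np.int64(30), np.int64(0)), (np.int64(-86), np.int64(36), np.int64(1)), (np.int64(-86), np.int64(43), np.int64(1)), (np.int64(-85), np.int64(50), np.int64(0)), (np.int64(-85), np.int64(57), np.int64(0))]
290 [(np.int64(-78), np.int64(-60), np.int64(1)), (np.int64(-78), np.int64(-53), np.int64(0)), (np.int64(-78), np.int64(-46), np.int64(1)), (np.int64(-77), np.int64(-39), np.int64(-1)), (np.int64(-78), np.int64(-32), np.int64(0)), (np.int64(-126), np.int64(-15), np.int64(103)), (np.int
[... 4160 characters left out ...]
nt64(-126), np.int64(-13), np.int64(135)), (np.int64(-118), np.int64(-10), np.int64(122)), (np.int64(-53), np.int64(-12), np.int64(10)), (np.int64(-102), np.int64(-3), np.int64(94)), (np.int64(-102), np.int64(1), np.int64(94)), (np.int64(-101), np.int64(6), np.int64(93)), (np.int64(-108), np.int64(10), np.int64(104)), (np.int64(-124), np.int64(11), np.int64(132)), (np.int64(-127), np.int64(14), np.int64(136)), (np.int64(-149), np.int64(12), np.int64(175)), (np.int64(-151), np.int64(14), np.int64(179)), (np.int64(-151), np.int64(16), np.int64(178)), (np.int64(-151), np.int64(18), np.int64(177))]
bar ends [[282.0, 309.0]] [[352.0, 309.0]] [[351.0, 281.0]] tips [[337.0, 265.0]] [[297.0, 265.0]]
```

The depth shows the fingertips end near z ≈ 0.100, just above the bar, whose top is at 0.0995. The body underside is also about 30 mm higher than the documented geometry gives. So the reported TCP sits about 28–29 mm further from the tips than documented, and the fingers closed over the bar without touching it. I reopen, go 28 mm lower and close again.

Call:
play_rows(steps=[{"ax":0,"ay":0,"az":0,"tx":0,"ty":0,"tz":0,"hand":0.05},{"ax":0,"ay":0,"az":0,"tx":0,"ty":0,"tz":0,"hand":0.05},{"ax":0,"ay":0,"az":0,"tx":0,"ty":0,"tz":0,"hand":0.05},{"ax":0,"ay":0,"az":0,"tx":0.01,"ty":0,"tz":0,"hand":0.05},{"ax":0,"ay":0,"az":0,"tx":0.01,"ty":0,"tz":0,"hand":0.05},{"ax":0,"ay":0,"az":0,"tx":0.008,"ty":0,"tz":0,"hand":0.05},{"ax":0,"ay":0,"az":0,"tx":0,"ty":0,"tz":0,"hand":0.036},{"ax":0,"ay":0,"az":0,"tx":0,"ty":0,"tz":0,"hand":0.032},{"ax":0,"ay":0,"az":0,"tx":0,"ty":0,"tz":0,"hand":0.02},{"ax":0,"ay":0,"az":0,"tx":0,"ty":0,"tz":0,"hand":0.02}])

```text
clock: 13.05
eef_pos: [0.4936, -0.1299, 0.0684]
eef_rot: [-18.4, 89.9, 77.2]
ft_force: [1.0, 4.6, -0.9]
width: 0.03
```

Run:
```python
from h import *
o,R=state()
p=camera_params("wrist"); im,d=snapshot("wrist"); cv2.imwrite("pics/w6.png",im)
S=(cloud(d,p)-SO)@SR
for v in range(230,330,10):
    print(v,[tuple((S[v,u]*1000).round(0).astype(int).tolist()) for u in range(260,380,10)])
```

```text
t 13.05 F [ 1.   4.6 -0.9] w 0.03 TCP stand mm [-115.     0.9   68.4]
230 [(-130, -32, 1), (-129, -27, 1), (-129, -21, 1), (-129, -15, 1), (-129, -9, 0), (-129, -3, 1), (-129, 3, -1), (-129, 8, 1), (-129, 14, 0), (-129, 20, 0), (-129, 26, 1), (-129, 32, 0)]
240 [(-123, -33, 1), (-123, -27, 0), (-123, -21, 0), (-123, -15, 1), (-123, -9, -1), (-123, -3, 0), (-123, 3, 1), (-123, 9, 0), (-123, 14, 0), (-123, 20, 0), (-123, 26, 1), (-123, 32, 1)]
250 [(-117, -33, 0), (-117, -27, 0), (-117, -21, 1), (-117, -15, 1), (-117, -9, 1), (-117, -3, 1), (-117, 3, 1), (-117, 9, 0), (-117, 15, 0), (-117, 21, 1), (-117, 27, 0), (-117, 33, 0)]
260 [(-111, -33, 1), (-110, -27, 0), (-110, -21, -2), (-111, -15, 1), (-111, -9, 1), (-110, -3, 0), (-111, 3, 1), (-111, 9, 1), (-111, 15, 1), (-110, 21, -1), (-111, 27, 1), (-110, 33, 0)]
270 [(-104, -34, 0), (-104, -27, 1), (-104, -22, -1), (-104, -15, 1), (-104, -9, 0), (-104, -3, 0), (-104, 3, 1), (-104, 9, 1), (-104, 15, 1), (-104, 21, 0), (-104, 27, 0), (-104, 33, 0)]
280 [(-98, -34, 0), (-98, -28, 1), (-97, -22, 0), (-98, -16, 1), (-98, -9, 1), (-98, -3, 1), (-97, 3, -1), (-97, 9, 0), (-98, 15, 1), (-97, 21, 1), (-97, 27, 0), (-97, 33, 0)]
290 [(-91, -34, 0), (-126, -19, 76), (-124, -15, 72), (-90, -16, 0), (-91, -10, 0), (-91, -3, 0), (-91, 3, 0), (-91, 9, 1), (-91, 15, 0), (-91, 21, 1), (-125, 19, 74), (-91, 34, 0)]
300 [(-126, -22, 84), (-126, -18, 84), (-123, -14, 79), (-84, -16, 0), (-84, -10, 0), (-84, -3, 0), (-84, 3, 1), (-84, 9, 0), (-84, 15, 0), (-84, 21, 1), (-126, 18, 85), (-126, 21, 85)]
310 [(-126, -21, 93), (-126, -17, 93), (-123, -14, 88), (-124, -10, 89), (-124, -6, 89), (-124, -2, 89), (-124, 2, 89), (-124, 6, 89), (-124, 9, 90), (-124, 13, 90), (-124, 17, 90), (-126, 20, 93)]
320 [(-126, -20, 101), (-124, -16, 97), (-122, -13, 94), (-123, -9, 95), (-123, -6, 95), (-123, -2, 95), (-122, 2, 95), (-123, 5, 95), (-123, 9, 96), (-123, 13, 95), (-124, 16, 98), (-126, 20, 100)]
```

Now it's gripped: the width is 30 mm, the tips are at z ≈ 0.072 and the bar is between the pads. I lift along the 200 mm arc.

Call:
play_rows(steps=[{"ax":0,"ay":0,"az":0,"tx":-0.0091,"ty":-0.0002,"tz":0,"hand":0.02},{"ax":0,"ay":0,"az":0,"tx":-0.0091,"ty":-0.0006,"tz":0,"hand":0.02},{"ax":0,"ay":0,"az":0,"tx":-0.009,"ty":-0.001,"tz":0,"hand":0.02},{"ax":0,"ay":0,"az":0,"tx":-0.009,"ty":-0.0014,"tz":0,"hand":0.02},{"ax":0,"ay":0,"az":0,"tx":-0.0089,"ty":-0.0018,"tz":0,"hand":0.02},{"ax":0,"ay":0,"az":0,"tx":-0.0088,"ty":-0.0022,"tz":0,"hand":0.02},{"ax":0,"ay":0,"az":0,"tx":-0.0087,"ty":-0.0026,"tz":0,"hand":0.02},{"ax":0,"ay":0,"az":0,"tx":-0.0086,"ty":-0.003,"tz":0,"hand":0.02},{"ax":0,"ay":0,"az":0,"tx":-0.0084,"ty":-0.0034,"tz":0,"hand":0.02},{"ax":0,"ay":0,"az":0,"tx":-0.0082,"ty":-0.0038,"tz":0,"hand":0.02}])

```text
clock: 14.35
eef_pos: [0.5131, -0.128, 0.1558]
eef_rot: [34.9, 89.9, 130.5]
ft_force: [2.7, 4.3, -5.7]
width: 0.0298
```

Run:
```python
from h import *
o,R=state(); L=SR.T@(o["eef_pos"]-SO); r=np.array([.085-L[0],L[2]+.0221-.09]); print("F stand",(SR.T@o["ft_force"]).round(1),"r",np.hypot(*r).round(4),"ang",np.degrees(np.arctan2(r[1],r[0])).round(2))
```

```text
t 14.35 F [ 2.7  4.3 -5.7] w 0.0298 TCP stand mm [-95.4   0.9 155.8]
F stand [ 3.1  4.  -5.7] r 0.2007 ang 25.98
```

Call:
play_rows(steps=[{"ax":0,"ay":0,"az":0,"tx":-0.0081,"ty":-0.0042,"tz":0,"hand":0.02},{"ax":0,"ay":0,"az":0,"tx":-0.0079,"ty":-0.0045,"tz":0,"hand":0.02},{"ax":0,"ay":0,"az":0,"tx":-0.0077,"ty":-0.0049,"tz":0,"hand":0.02},{"ax":0,"ay":0,"az":0,"tx":-0.0074,"ty":-0.0052,"tz":0,"hand":0.02},{"ax":0,"ay":0,"az":0,"tx":-0.0072,"ty":-0.0055,"tz":0,"hand":0.02},{"ax":0,"ay":0,"az":0,"tx":-0.0069,"ty":-0.0059,"tz":0,"hand":0.02},{"ax":0,"ay":0,"az":0,"tx":-0.0066,"ty":-0.0062,"tz":0,"hand":0.02},{"ax":0,"ay":0,"az":0,"tx":-0.0064,"ty":-0.0065,"tz":0,"hand":0.02},{"ax":0,"ay":0,"az":0,"tx":-0.0061,"ty":-0.0068,"tz":0,"hand":0.02},{"ax":0,"ay":0,"az":0,"tx":0,"ty":0,"tz":0,"hand":0.02}])

```text
clock: 15.6
eef_pos: [0.5625, -0.1232, 0.2205]
eef_rot: [48.2, 89.9, 143.8]
ft_force: [-2.4, 5.2, -2.1]
width: 0.0294
```

```bash
cat > fin.py <<'E'
from h import *
import sys
o,R=state(); L=SR.T@(o["eef_pos"]-SO); r=np.array([.085-L[0],L[2]+.0221-.09]); print("F stand",(SR.T@o["ft_force"]).round(1),"r",np.hypot(*r).round(4),"ang",np.degrees(np.arctan2(r[1],r[0])).round(2))
for n in ("side","top","wrist"):
    p=camera_params(n); im,d=snapshot(n); cv2.imwrite(f"pics/f{sys.argv[1]}_{n}.png",im)
    S=(cloud(d,p)-SO)@SR
    X,Y,Z=S[...,0],S[...,1],S[...,2]; rr=np.hypot(.085-X,Z-.09); an=np.degrees(np.arctan2(Z-.09,.085-X))
    m=(d>0)&(abs(Y)<.06)&(rr<.15)&(rr>.03)&(abs(an-51)<12)&(X<.085)
    if m.sum()>50:
        q=S[m]; c=np.polyfit(q[:,2],q[:,0],1)
        for _ in range(5):
            e=q[:,0]-np.polyval(c,q[:,2]); k=abs(e)<.004; c=np.polyfit(q[k][:,2],q[k][:,0],1)
        print(n,"cover plane angle",np.degrees(np.arctan2(-1,c[0])%np.pi).round(2) if 0 else np.degrees(np.arctan(-1/c[0])).round(2),k.sum(),"pt angle",np.median(an[m]).round(2))
    m=(d>0)&(Y<-.085)&(Y>-.111)&(rr<.172)&(rr>.03)&(abs(an-52)<9)&(abs(rr-.12)>.009)
    if m.sum()>20:
        q=S[m];
        for lo,hi in((.03,.11),(.13,.145),(.145,.17)):
            k=m&(rr>lo)&(rr<hi)
            if k.sum(): print(n,"arm",lo,hi,k.sum(),"ang",np.percentile(an[k],[10,50,90]).round(2),"y",np.median(Y[k]).round(4),"centroid",S[k].mean(0).round(4))
E
python3 fin.py 1
```

```text
t 15.6 F [-2.4  5.2 -2.1] w 0.0294 TCP stand mm [-45.8   0.9 220.5]
F stand [-1.9  5.4 -2.1] r 0.201 ang 49.39
side cover plane angle 49.09 289 pt angle 48.28
side arm 0.03 0.11 129 ang [48.57 51.43 55.58] y -0.1022 centroid [ 0.0444 -0.1015  0.1415]
side arm 0.13 0.145 34 ang [50.15 51.49 53.26] y -0.1013 centroid [-0.     -0.1009  0.1975]
side arm 0.145 0.17 91 ang [49.87 51.65 53.79] y -0.1009 centroid [-0.0132 -0.0998  0.2149]
top cover plane angle 49.21 330 pt angle 50.19
```

Run:
```python
from h import *
n="side"; p=camera_params(n); im=cv2.imread("pics/f1_side.png")
acc=0
D=np.median([snapshot(n)[1] for _ in range(5)],axis=0)
S=(cloud(D,p)-SO)@SR; X,Y,Z=S[...,0],S[...,1],S[...,2]; rr=np.hypot(.085-X,Z-.09); an=np.degrees(np.arctan2(Z-.09,.085-X))
m=(D>0)&(Y<-.088)&(Y>-.109)&(rr<.172)&(rr>.03)&(abs(an-52)<12)&((rr<.105)|(rr>.133))
v,u=np.nonzero(m)
o,r=ray(np.c_[u,v],p); N=SR[:,1]
for yy in (-.098,-.101,-.103):
    P0=SO+SR@np.array([0,yy,0]); W=o+r*(((P0-o)@N)/(r@N))[:,None]; L=(W-SO)@SR
    R_=np.hypot(.085-L[:,0],L[:,2]-.09); A=np.degrees(np.arctan2(L[:,2]-.09,.085-L[:,0]))
    k=(R_>.04)&(R_<.105)&(abs(A-52)<7); kd=R_>.133
    a1=L[k].mean(0); a2=L[kd].mean(0)
    c=[ (x.min()+x.max())/2 for x in (A[kd],)]
    print(yy,"bar",A[k].mean().round(2),"disc mean",A[kd].mean().round(2),"mid",np.round(c,2),"slope",np.degrees(np.arctan2(a2[2]-a1[2],a1[0]-a2[0])).round(2), a1.round(4),a2.round(4),R_[kd].max().round(4))
print("disc px",u[rr[v,u]>.142].mean(),v[rr[v,u]>.142].mean(), "disc depth y range",np.percentile(Y[v,u][rr[v,u]>.142],[5,50,95]))
a,b=400,215; c=im[b:b+85,a-40:a+75].copy(); mm=m[b:b+85,a-40:a+75]
c=cv2.resize(c,None,fx=5,fy=5,interpolation=cv2.INTER_CUBIC)
cs,_=cv2.findContours(cv2.resize(mm.astype(np.uint8),None,fx=5,fy=5,interpolation=cv2.INTER_NEAREST),cv2.RETR_EXTERNAL,cv2.CHAIN_APPROX_NONE)
cv2.drawContours(c,cs,-1,(0,0,255),1)
for ang,col in ((51,(255,0,0)),(53,(0,255,0))):
    g=np.radians(ang); pts=[SO+SR@np.array([.085-t*np.cos(g),-.1,.09+t*np.sin(g)]) for t in (0,.158)]
    q=(proj(np.array(pts),p)-[a-40,b]+.5)*5; cv2.line(c,*[tuple(int(x) for x in e) for e in q],col,1)
cv2.imwrite("pics/c7.png",c); print(c.shape)
```

```text
-0.098 bar 52.31 disc mean 51.92 mid [52.13] slope 51.66 [ 0.0432 -0.098   0.1439] [-0.0097 -0.098   0.2108] 0.1705
-0.101 bar 51.79 disc mean 51.69 mid [51.88] slope 51.65 [ 0.0419 -0.101   0.1446] [-0.0114 -0.101   0.212 ] 0.1738
-0.103 bar 51.45 disc mean 51.52 mid [51.71] slope 51.61 [ 0.0407 -0.103   0.1455] [-0.0131 -0.103   0.2134] 0.1759
disc px 422.4479166666667 236.42708333333334 disc depth y range [-0.10264941 -0.10145258 -0.09378789]
(425, 575, 3)
```

View pics/c7.png

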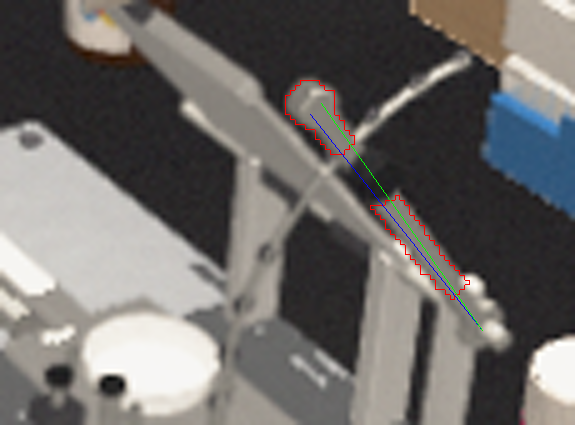

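The red contours of the arm lie between the 51° and 53° lines, at about 51.7°. The cover measures 49.1–49.4°, so I raise it 2.4°.

Call:
play_rows(steps=[{"ax":0,"ay":0,"az":0,"tx":-0.0014,"ty":-0.0016,"tz":0,"hand":0.02},{"ax":0,"ay":0,"az":0,"tx":-0.0013,"ty":-0.0016,"tz":0,"hand":0.02},{"ax":0,"ay":0,"az":0,"tx":-0.0013,"ty":-0.0016,"tz":0,"hand":0.02},{"ax":0,"ay":0,"az":0,"tx":-0.0013,"ty":-0.0016,"tz":0,"hand":0.02},{"ax":0,"ay":0,"az":0,"tx":0,"ty":0,"tz":0,"hand":0.02},{"ax":0,"ay":0,"az":0,"tx":0,"ty":0,"tz":0,"hand":0.02},{"ax":0,"ay":0,"az":0,"tx":0,"ty":0,"tz":0,"hand":0.02},{"ax":0,"ay":0,"az":0,"tx":0,"ty":0,"tz":0,"hand":0.02},{"ax":0,"ay":0,"az":0,"tx":0,"ty":0,"tz":0,"hand":0.02},{"ax":0,"ay":0,"az":0,"tx":0,"ty":0,"tz":0,"hand":0.02}])

```text
clock: 17.25
eef_pos: [0.5683, -0.1226, 0.2253]
eef_rot: [55.9, 89.8, 151.5]
ft_force: [-2.0, 4.7, -3.5]
width: 0.0296
```

```bash
python3 fin.py 2
python3 - <<'E'
from h import *
p=camera_params("top"); d=np.median([snapshot("top")[1] for _ in range(3)],axis=0)
S=(cloud(d,p)-SO)@SR
q=S[(abs(S[...,0])<.03)&(S[...,1]>.11)&(S[...,1]<.2)&(S[...,2]>.09)&(S[...,2]<.1)&(d>0)]; print("post",len(q),q.mean(0) if len(q) else "")
b=cv2.imread("pics/f2_side.png")[120:350,270:500]; cv2.imwrite("pics/c8.png",np.hstack([cv2.resize(b,None,fx=2.4,fy=2.4,interpolation=cv2.INTER_CUBIC)]))
state()
E
```

```text
t 17.25 F [-2.   4.7 -3.5] w 0.0296 TCP stand mm [-39.9   0.9 225.3]
F stand [-1.5  4.9 -3.5] r 0.201 ang 51.56
side cover plane angle 51.18 402 pt angle 50.44
side arm 0.03 0.11 127 ang [48.67 51.6  55.61] y -0.1019 centroid [ 0.0443 -0.1015  0.1416]
side arm 0.13 0.145 39 ang [50.2  51.87 53.26] y -0.1018 centroid [-0.0002 -0.1014  0.198 ]
side arm 0.145 0.17 88 ang [49.86 51.77 53.71] y -0.101 centroid [-0.0136 -0.0998  0.2153]
top cover plane angle 51.26 284 pt angle 52.47
wrist arm 0.145 0.17 111 ang [49.62 50.61 51.59] y -0.1007 centroid [-0.0196 -0.1006  0.2173]
post 34 [-0.00151339  0.14985929  0.09451628]
t 17.55 F [-2.2  4.1 -2.9] w 0.0294 TCP stand mm [-39.9   0.9 225.3]
```

View pics/c8.png

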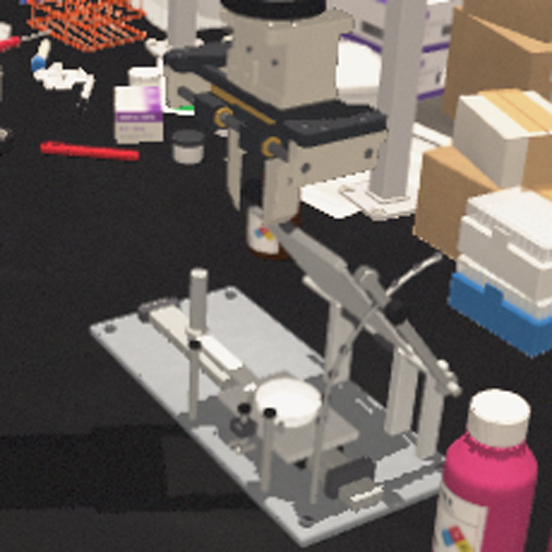

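The side view shows the cover held up parallel to the index arm, with its disc at about (368,280), and the carrier seated in the station. Everything agrees, so I hand it in.

```bash
python3 -c "
from plant import close_job
print(close_job())"
```

```text
the job is handed in; nothing more can be done
None
```

The carrier is seated in the station, and I handed the job in at about 17.6 s with the gripper still holding the cover in line with the index arm. The hand-in reports no verdict, so this rests on my own measurements.

**Carrier:** I pushed it along the rail by the post, with the fingers loosely around it. A further 2.5 mm nudge met about 5 N of resistance. When released, the post came to rest at stand y = 150.1 mm, and it still read 149.9 mm after the lift (target 150).

**Cover:** I gripped the handle by its ends and lifted it only after the carrier was seated. The last depth fits put the cover at 51.2° and 51.3°, and the tool position gives 51.6°. The index arm measures about 51.7°, so they agree to roughly 0.1–0.5°. The gripper width was steady at 29.5 mm, with forces under 6 N.

**Checks that failed or disagreed:**
- **First grasp missed:** the fingers closed to 20 mm above the bar. They end about 28 mm higher than the documented tip reach implies. I went 28 mm lower and gripped properly.
- **Index angle:** the wrist camera's partial view of the index disc read 50.6°. I gave it less weight because it sees only the near rim.
- **Bystanders:** I did not re-measure the jars, carton or bottles at the end, but no move went near them. The index arm read the same before and after the final lift, within measurement noise.

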